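# Lay down the crushing block and set the ore on it

### The job

Get the crushing block ready: slide the standing wooden block along the ledge until its foot butts against the near edge of the steel bed plate, then push its top so that it tips over that edge and lies flat on the plate with its sheet-steel face up. Then take the brown lump of sphalerite out of the pan, from under the mouth of the chute, and set it down gently on the middle of the steel face, standing on its flat underside as it stood in the pan. Do not knock the chute, and leave the mallet, the brass tin and the dark magnetite where they are.

Things in the scene. Friction and masses are not known exactly. Their poses are not given: they have to be found in the camera images.
- plate: Dark steel bed plate fixed on the ledge, left or right of the robot, 190 (x) x 150 (y) x 12 mm thick. Origin: middle of its near edge (the stop), at ledge height; x points from that edge across the plate, away from the robot (within 0.22 rad of world x), y along the edge, z up. The block, tipped over the edge, comes to lie with its foot some 10 to 45 mm short of the edge.
- block: Loose hardwood block, 70 (x) x 90 (y) x 160 (z, tall) mm, about 0.85 kg, standing on end on the ledge, 15 to 40 mm short of the plate's near edge, nearly square to it. Its -x face (towards the robot, sheet steel) must end on top. Origin: centre of its foot; z up its height. Slides at roughly 6 to 12 N; tipped over the plate's edge it falls on its own past about 27 degrees.
- block_toe (a point): Middle of the block's bottom edge on the +x side, the edge that must butt against the plate. Block axes.
- block_face (a point): Middle of the block's sheet-steel face (the -x face). Block axes. When the block lies on the plate this point is 82 mm above the ledge and the ore lump goes here.
- chute: Galvanized chute on four steel legs, fixed. Origin on the ledge; x points up the chute, away from the robot (within 0.22 rad of world x). Straight channel 130 mm wide (y), 45 mm sides, rising at 35 degrees towards +x: the mouth's lower lip is at x = 50, z = 78 mm, the upper end at x = 263, z = 264 mm. Legs at x = 130 and 240 mm. Open under the mouth towards -x.
- pan: Tin collecting pan fixed under the chute's mouth, 180 x 170 mm, rim 22 mm high, walls and floor 3 mm thick. Origin: centre of its underside, 15 mm towards -x from the chute's origin; axes as the chute's.
- ore_mid (a point): Centre (half-way up) of the brown lump in the pan: 60 (x) x 40 (y) x 48 (z) mm, flat underside, about 0.3 kg. Its x runs along the chute within 0.2 rad; grip its 40 mm sides, across y. The mouth's lip is 5 to 17 mm beyond its centre, about 27 mm above its top: take it with the tool leaning back from the chute (to -x), and draw it out that way before lifting.
- magnetite_mid (a point): Centre of the dark magnetite lump, 72 x 58 x 50 mm, loose on the ledge at the right: leave alone.
- tin: Round brass sample tin with push-on lid, 75 mm across, 50 mm high, loose on the ledge at the right: leave alone. Origin: centre of its underside.
- mallet: Copper-headed mallet lying on the ledge at the left: head 38 mm thick, 70 mm long, wooden handle 240 mm long towards its -x. Leave alone. Origin: under the head.

How it is judged:
By the outcome, as a careful person would: the job done as asked, in the order asked, and still so for the second after the job is handed in, with the robot touching nothing.
It also fails if it takes over 64 s, if anything falls off the work surface, if the arm or the gripper's body presses on something with over 40 N, if the wrist force passes 120 N, or if a joint passes its speed limit or range.

### The arm

A 6-joint arm with a two-finger parallel gripper is mounted at the origin on the work surface. World frame = base frame: x ahead of the robot, y to its left, z up, the work surface at z = 0. Lengths are in m, angles in rad, forces in N, time in s.
With the tool pointing down it reaches from about 0.275 to 0.775 m from the base axis. Payload 14.6 kg.
Tool frame: the origin (TCP) lies on the front face of the gripper's body, between the roots of the fingers; the fingertips stand 73 mm ahead of it and the grasp point (between the pads) lies ahead of it (robot.grasp_offset is the z of the grasp point in the tool frame, in m); z points along the fingers, y is the line along which they close (so a half turn about z gives the same grasp; the last joint's range is limited). The gripper opens to 85 mm and grips with 20 to 120 N. Pads are 22 mm wide; open, the fingers measure 114 mm over their backs; the gripper's body (76 mm by 85 mm) begins 54 mm behind the grasp point. The pads swing forward as they close: fully open they stand 13 mm farther back than shut.
Start: joints at [-1.373, 0.263, -0.048, 1.259, 0, 1.415], TCP at [0.181, -0.493, 0.304] pointing down, gripper open.
Joint ranges: [-2.65, 2.65], [-0.89, 1.7], [-1.18, 1.37], [-2.13, 2.11], [-1.35, 1.29], [-3.14, 3.14]. Speed limits (rad/s): [1.89, 1.89, 2.57, 2.79, 3.14, 3.14].

### API

Orientations are given as a unit quaternion [w, x, y, z].
In Python, from cell import robot gives the robot as it stands.
- The arm moves only by the tool move_arm, never from a script. Its argument "deltas" is text: rows parted by semicolons, each of 6 numbers parted by spaces: the shift along the tool's x, y, z normalised to -1 to 1, where 1 is 20 mm, then the turn, a rotation vector about the tool's x, y, z normalised to -1 to 1, where 1 is 6 degrees. A call has exactly 8 rows; each row shifts and turns the commanded pose from where the row before left it, along the tool's axes as they then stand; what a row does not reach is not made up. A row lasts 1/10 s, in which the tool goes at most 50 mm and 8.59 degrees, less where a joint would pass 70% of its speed; a pose out of reach is approached as far as the arm can. A call with a number of a shift or a turn outside -1 to 1 is refused whole. A call with a gripper value outside its range is refused whole. "jaw" is the finger opening in mm, from 0 to 85.4, set as the call begins (left out, the last holds). The fingers move at their own pace and stop on an object; "grip_force" is the grip in N (left out, the last holds). Time passes only in rows, so rows that do not move let the fingers close, or fill a call up. It gives the time, the measured TCP pose, the force, the opening and the grip force at its end, in the units of the state.
- robot.get_state(): the state, without advancing time (a new reading comes with each control period).
- robot.get_image(name): name is "scene" or "top" or "wrist"; returns a dict with "color" (420x560x3 uint8, red, green, blue), "depth" (420x560 float32, m along the optical axis (not along the pixel's ray), 0 where there is no reading), "intrinsics" (3x3 intrinsics, pixels), "rvec" (rotation vector, rad) and "tvec" (3), from world to camera coordinates, as OpenCV has them; the wrist camera has in their place "T_tool_cam" (4x4, takes a point from camera to tool coordinates, whose origin is the TCP and whose axes are the flange's). Camera axes: x right, y down, z forward; pixel columns grow to the right and rows downward; lengths in m; the calibration is good to about 2 mm. A picture is of the moment at which its call begins: read the wrist's pose just before it.
- robot.sign_off(): hands the job in; it is judged then, once.
Trained networks look in a picture, given as the dict that the camera call returned (one of the last four; its "shot" number tells which), for a name from the list of things; names that differ only in an ending like _2 or _b are one class to them, and where a whole thing is asked for, a point or a joint stands for the part that bears it (a point fixed in the world has none). Each returns a list of dicts, best first, with "score" (0 to 1); they miss things now and then, are a little off and sometimes report something else, mostly with a low value. They report only what shows in the picture. A call takes as long as a camera call.
- robot.spot_in(label, picture): "location" ([column, row] in pixels, amid what is visible of it).
- robot.silhouettes(label, picture): "region" (420x560 bool, what is visible of it) and "location" ([column, row] in pixels, amid what is visible of it).
The state is a dict: "t": time; "qpos": joint angles; "qd": joint speeds; "effort": joint torques, N m; "eef_pos": TCP position; "tool_rot": TCP orientation; "contact_force": force on the tool from outside, world axes, zero at the start; "wrist_torque": the same for the moment, N m; "finger_gap": finger opening in m; "gripper_force": force on a finger pad.
Only numpy, scipy, OpenCV 4.12 (cv2) and the standard library are available. Lean on these libraries where they do the work, as an engineer would, in place of code of your own. Each camera call takes 0.05 s, during which the arm holds its last target. There are 200 camera calls.

## Working session

There is one attempt and no reset: what is moved stays moved. The work goes in short steps, Python scripts to look and compute and a tool call to move; the robot and the scene stay as the last step left them, time stands still between calls to the robot, and variables do not carry over. Pictures are saved under pics/ and viewed, at most 10 in all, crops included, and the job is handed in when it is done.

Besides the shell and the picture viewer there is one more tool, called after "Request:" by a JSON object that holds its "fn" and its "kwargs", one argument or row to a line. move_arm: Moves the arm, as the interface text tells. Its arguments: {"type":"object","properties":{"deltas":{"type":"string"},"jaw":{"type":"number"},"grip_force":{"type":"number"}},"required":["deltas"]}

```bash
ls; mkdir -p pics; cat > h.py <<'E'
import numpy as np, cv2
from cell import robot
from scipy.spatial.transform import Rotation as R
def Tool():
    s=robot.get_state(); q=s['tool_rot']; T=np.eye(4); T[:3,:3]=R.from_quat([q[1],q[2],q[3],q[0]]).as_matrix(); T[:3,3]=s['eef_pos']; return T
def shot(name):
    T=Tool(); p=robot.get_image(name)
    if name=='wrist': p['Twc']=T@p['T_tool_cam']
    else:
        W=np.eye(4); W[:3,:3]=cv2.Rodrigues(np.array(p['rvec'],float))[0]; W[:3,3]=np.ravel(p['tvec']); p['Twc']=np.linalg.inv(W)
    return p
def cloud(p):
    d=p['depth']; K=np.array(p['intrinsics']); v,u=np.mgrid[:d.shape[0],:d.shape[1]]
    c=np.stack([(u-K[0,2])/K[0,0]*d,(v-K[1,2])/K[1,1]*d,d],-1)
    w=c@p['Twc'][:3,:3].T+p['Twc'][:3,3]; w[d<=0]=np.nan; return w
def save(p,f): cv2.imwrite('pics/'+f,p['color'][:,:,::-1])
E
python3 - <<'E'
from h import *
print(robot.get_state()); print(robot.grasp_offset)
for n in ['top','scene']:
    p=shot(n); save(p,n+'0.png'); W=cloud(p); np.savez(n+'0.npz',W=W,c=p['color'],K=p['intrinsics'],T=p['Twc'])
    print(n,p['Twc'].round(3).tolist())
    for l in ['plate','block','chute','pan','ore_mid','block_toe','block_face','magnetite_mid','tin','mallet']:
        for r in robot.silhouettes(l,p)[:1]:
            m=r['region']; w=W[m]; w=w[~np.isnan(w[:,0])]
            if len(w): print(l,round(r['score'],2),np.round(r['location']),m.sum(),np.percentile(w,[2,50,98],axis=0).round(3).tolist())
            np.save(f'{n}_{l}.npy',m)
E
```

```text
pics
{'t': 0.0, 'qpos': array([-1.37332641e+00,  2.63496429e-01, -4.89608844e-02,  1.25937777e+00,
        1.40233890e-05,  1.41553655e+00]), 'qd': array([-0.00039535, -0.00019084, -0.00100571, -0.00017267,  0.00101174,
       -0.0006006 ]), 'effort': array([ 2.28950659e-03, -6.37612438e+01,  3.84561074e+01,  1.36640362e-02,
       -5.56495206e-05, -8.33605355e-06]), 'eef_pos': array([ 0.18134407, -0.49246818,  0.30343   ]), 'tool_rot': array([-5.19411504e-04,  9.84487859e-01,  1.75451945e-01, -3.95058940e-06]), 'contact_force': array([ 0.19120204, -0.47727887, -0.01870562]), 'wrist_torque': array([0.01075934, 0.02485485, 0.04933447]), 'gripper_force': 0.0, 'finger_gap': 0.0852827697877017}
0.0539
top [[-0.008, -0.987, 0.161, 0.388], [-1.0, 0.01, 0.01, 0.007], [-0.011, -0.16, -0.987, 1.31], [0.0, 0.0, 0.0, 1.0]]
plate 0.74 [217. 190.] 3995 [[0.565, 0.124, 0.006], [0.655, 0.199, 0.012], [0.749, 0.275, 0.018]]
block 0.74 [220. 252.] 1518 [[0.455, 0.121, 0.003], [0.49, 0.163, 0.159], [0.527, 0.212, 0.165]]
chute 0.56 [379. 146.] 7584 [[0.616, -0.278, 0.005], [0.728, -0.208, 0.163], [0.8
[... 1045 characters left out ...]
0.75 [184. 247.] 2244 [[0.463, -0.286, -0.002], [0.556, -0.23, 0.003], [0.649, -0.114, 0.021]]
ore_mid 0.66 [196. 251.] 179 [[0.591, -0.233, 0.009], [0.623, -0.228, 0.034], [0.636, -0.196, 0.049]]
block_toe 0.73 [303. 162.] 2407 [[0.465, 0.119, 0.005], [0.525, 0.146, 0.099], [0.534, 0.211, 0.159]]
block_face 0.62 [309. 158.] 2449 [[0.464, 0.119, 0.002], [0.525, 0.145, 0.098], [0.534, 0.211, 0.159]]
magnetite_mid 0.6 [ 84. 264.] 958 [[0.481, -0.485, 0.001], [0.516, -0.451, 0.033], [0.536, -0.413, 0.049]]
tin 0.59 [132. 301.] 1291 [[0.636, -0.44, 0.0], [0.685, -0.408, 0.046], [0.704, -0.373, 0.05]]
mallet 0.7 [386. 167.] 706 [[0.373, 0.389, -0.003], [0.553, 0.433, 0.02], [0.616, 0.477, 0.036]]
```

```bash
python3 - <<'E'
from h import *
def fit(f,l,z0,z1,n=2):
    W=np.load(f+'0.npz')['W']; m=np.load(f'{f}_{l}.npy'); w=W[m]; w=w[(w[:,2]>z0)&(w[:,2]<z1)]
    # drop outliers
    r=cv2.minAreaRect((w[:,:2]*1000).astype(np.float32))
    print(f,l,len(w),np.round(r[0],1),np.round(r[1],1),round(r[2],2),'medz',np.median(w[:,2]).round(4))
fit('top','block',.152,.17);fit('top','plate',.006,.02);fit('top','pan',-.01,.03);fit('top','ore_mid',.04,.06);fit('scene','block',.152,.17)
fit('scene','ore_mid',.0,.06);fit('scene','pan',-.01,.03);fit('scene','chute',-.01,.3);fit('top','chute',.05,.3)
a=cv2.imread('pics/top0.png')[90:330,60:520]; b=cv2.imread('pics/scene0.png')[60:400,40:460]
cv2.imwrite('pics/t0c.png',cv2.resize(a,None,fx=1.7,fy=1.7)); cv2.imwrite('pics/s0c.png',cv2.resize(b,None,fx=1.7,fy=1.7))
E
```

```text
top block 1194 [492.8 167.9] [70.  90.5] 4.74 medz 0.1602
top plate 3876 [658.2 200.4] [190.3 150.7] 7.88 medz 0.0123
top pan 4031 [ 555.  -201.6] [181.2 188.7] 87.09 medz 0.0034
top ore_mid 195 [ 603.3 -208.3] [38.2 39.2] 88.83 medz 0.0501
scene block 469 [495.1 165.3] [75.8 92.4] 5.51 medz 0.1573
scene ore_mid 178 [ 615.4 -212. ] [40.7 49.8] 81.81 medz 0.0341
scene pan 2211 [ 541.8 -192.1] [184.4 219.2] 87.29 medz 0.0024
scene chute 6489 [ 649.1 -141.6] [275.3 445. ] 71.03 medz 0.1076
top chute 7185 [ 711.8 -205.2] [153. 240.] 87.02 medz 0.1669
```

View pics/t0c.png

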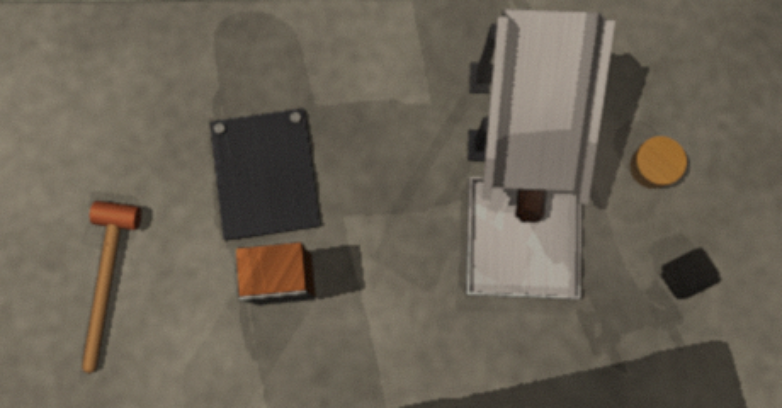

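View pics/s0c.png

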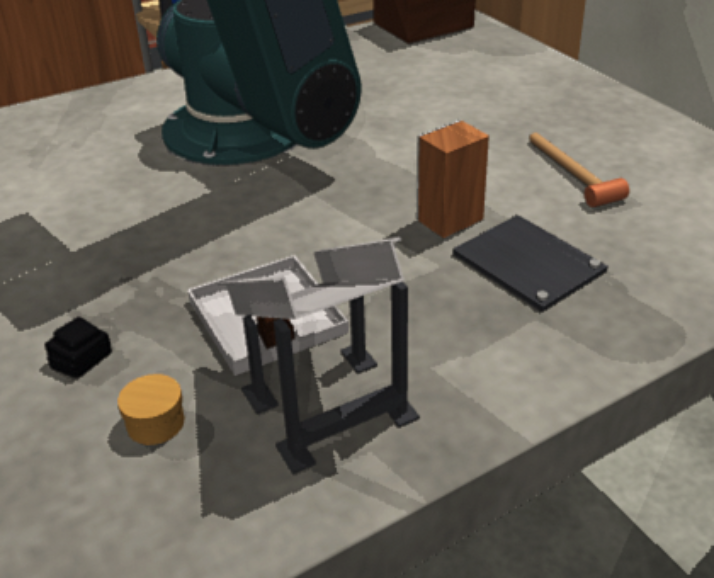

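```bash
cat >> h.py <<'E'
def pose(heading,tilt):
    """tool x backward; fingers point along heading (deg), leaned back by tilt deg from straight down"""
    return R.from_euler('z',heading,degrees=True)*R.from_euler('y',-tilt,degrees=True)*R.from_matrix(np.diag([-1,1,-1.]))
def plan(legs,start=None,pad=True,fmax=.02):
    """legs: list of (tcp target, Rot, nrows or None); prints rows in tool units"""
    T=Tool(); p=T[:3,3]; r=R.from_matrix(T[:3,:3])
    if start: p,r=np.array(start[0]),start[1]
    rows=[]
    for tp,tr,n in legs:
        tp=np.array(tp,float); w=(r.inv()*tr).as_rotvec()
        if n is None: n=int(np.ceil(max(np.linalg.norm(tp-p)/fmax,np.degrees(np.linalg.norm(w))/5.9)))
        for k in range(n):
            w=(r.inv()*tr).as_rotvec()/(n-k)
            row=np.r_[r.inv().apply((tp-p)/(n-k))/.02,np.degrees(w)/6].round(2)
            rows.append(row); p=p+r.apply(row[:3]*.02); r=r*R.from_rotvec(np.radians(row[3:]*6))
    while len(rows)%8: rows.append(np.zeros(6))
    for i in range(0,len(rows),8): print('; '.join(' '.join(f'{x:g}' for x in q+0.) for q in rows[i:i+8]))
    print('end',p.round(4))
def tcp(pt,rot,ahead):
    return np.array(pt)-rot.apply([0,0,ahead])
E
python3 - <<'E'
from h import *
p=shot('wrist'); print(p['T_tool_cam'].round(3).tolist())
rot=pose(7.9,36)
u=np.array([np.cos(np.radians(7.9)),np.sin(np.radians(7.9)),0])
y=np.array([-u[1],u[0],0])
e=np.array([.5641,.1874,0])
for xp,z in [(-.16,.15),(-.16,.014)]:
    print(tcp(e+u*xp+y*-.0095+[0,0,z],rot,.073))
goal=tcp(e+u*-.16+y*-.0095+[0,0,.15],rot,.073)
plan([([.38,-.30,.30],pose(-35,0),None),(goal,rot,None)])
E
```

```text
[[-0.002, -0.958, -0.287, 0.073], [1.0, -0.002, -0.0, -0.0], [-0.0, -0.287, 0.958, -0.069], [0.0, 0.0, 0.0, 1.0]]
[0.36442311 0.15010152 0.20905824]
[0.36442311 0.15010152 0.07305824]
0.57 -0.25 0.01 0 0 -0.95; 0.6 -0.2 0.01 0 0 -0.95; 0.61 -0.14 0.01 0 0 -0.94; 0.62 -0.08 0.01 0 0 -0.95; 0.63 -0.01 0.01 0 0 -0.94; 0.63 0.05 0.01 0 0 -0.95; 0.62 0.11 0.01 0 0 -0.94; 0.61 0.17 0.01 0 0 -0.95
0.58 0.23 0.01 0 0 -0.94; 0.56 0.29 0.01 0 0 -0.95; 0.53 0.34 0.01 0 0 -0.94; 0.49 0.39 0.01 0 0 -0.95; 0.45 0.44 0.01 0 0 -0.94; 0.41 0.48 0.01 0 0 -0.95; 0.36 0.52 0.01 0 0 -0.94; 0.3 0.55 0.01 0 0 -0.95
0.25 0.58 0.01 0 0 -0.94; 0.19 0.6 0 0 0 -0.95; 0.13 0.62 0.01 0 0 -0.94; 0.06 0.62 0 0 0 -0.95; 0 0.63 0.01 0 0 -0.94; -0.06 0.62 0 0 0 -0.95; 0.59 0.78 0.2 -0.1 -0.25 -0.3; 0.57 0.8 0.19 -0.1 -0.25 -0.3
0.55 0.81 0.18 -0.1 -0.25 -0.3; 0.53 0.83 0.18 -0.1 -0.25 -0.3; 0.51 0.84 0.17 -0.1 -0.25 -0.3; 0.48 0.86 0.17 -0.1 -0.25 -0.3; 0.46 0.87 0.17 -0.1 -0.25 -0.3; 0.44 0.88 0.16 -0.1 -0.25 -0.3; 0.41 0.89 0.16 -0.1 -0.25 -0.3; 0.39 0.91 0.16 -0.1 -0.25 -0.3
0.37 0.92 0.16 -0.1 -0.25 -0.3; 0.34 0.93 0.16 -0.1 -0.25 -0.3; 0.32 0.93 0.16 -0.1 -0.25 -0.3; 0.29 0.94 0.17 -0.1 -0.25 -0.3; 0.26 0.95 0.17 -0.1 -0.24 -0.3; 0.24 0.95 0.17 -0.09 -0.25 -0.3; 0.21 0.96 0.18 -0.1 -0.24 -0.3; 0.19 0.97 0.18 -0.09 -0.25 -0.3
0.16 0.97 0.19 -0.1 -0.24 -0.3; 0.14 0.97 0.19 -0.09 -0.25 -0.3; 0.11 0.97 0.2 -0.1 -0.24 -0.3; 0.09 0.98 0.2 -0.09 -0.25 -0.31; 0.06 0.97 0.21 -0.1 -0.24 -0.3; 0 0 0 0 0 0; 0 0 0 0 0 0; 0 0 0 0 0 0
end [0.3645 0.1501 0.2091]
```

```bash
python3 - <<'E'
from h import *
rot=pose(7.9,36)
goal=np.array([.3644,.1501,.209])
plan([([.38,-.30,.30],pose(-85,0),15),(goal,rot,25)])
E
```

```text
0.84 -0.37 0.01 0 0 -0.83; 0.87 -0.3 0.01 0 0 -0.83; 0.9 -0.22 0.01 0 0 -0.83; 0.91 -0.14 0.01 0 0 -0.83; 0.92 -0.07 0.01 0 0 -0.83; 0.92 0.02 0.01 0 0 -0.83; 0.92 0.1 0.01 0 0 -0.83; 0.91 0.17 0.02 0 0 -0.83
0.89 0.25 0.01 0 0 -0.83; 0.86 0.33 0.02 0 0 -0.83; 0.83 0.4 0.01 0 0 -0.83; 0.79 0.47 0.02 0 0 -0.83; 0.75 0.54 0.01 0 0 -0.83; 0.7 0.6 0.02 0 0 -0.84; 0.64 0.67 0.01 0 0 -0.83; 0.9 0.05 0.18 -0.19 -0.18 -0.6
0.9 0.1 0.17 -0.19 -0.18 -0.6; 0.89 0.15 0.15 -0.19 -0.18 -0.6; 0.88 0.21 0.14 -0.19 -0.19 -0.6; 0.87 0.26 0.13 -0.19 -0.19 -0.6; 0.86 0.31 0.11 -0.19 -0.19 -0.6; 0.84 0.36 0.1 -0.19 -0.19 -0.6; 0.82 0.41 0.1 -0.2 -0.19 -0.6; 0.79 0.46 0.09 -0.19 -0.18 -0.6
0.76 0.51 0.08 -0.19 -0.19 -0.6; 0.73 0.55 0.08 -0.2 -0.19 -0.59; 0.7 0.59 0.08 -0.2 -0.18 -0.6; 0.66 0.64 0.08 -0.19 -0.18 -0.59; 0.62 0.67 0.08 -0.19 -0.19 -0.6; 0.58 0.71 0.08 -0.2 -0.19 -0.59; 0.53 0.74 0.08 -0.2 -0.18 -0.6; 0.49 0.77 0.09 -0.19 -0.18 -0.59
0.44 0.8 0.1 -0.19 -0.19 -0.6; 0.39 0.83 0.11 -0.2 -0.19 -0.59; 0.34 0.84 0.12 -0.2 -0.18 -0.6; 0.29 0.86 0.13 -0.19 -0.18 -0.59; 0.24 0.88 0.14 -0.19 -0.19 -0.6; 0.19 0.89 0.15 -0.2 -0.19 -0.59; 0.14 0.89 0.16 -0.2 -0.18 -0.6; 0.08 0.9 0.19 -0.19 -0.19 -0.59
end [0.3645 0.1501 0.209 ]
```

Request:
{"fn": "move_arm", "kwargs": {
  "deltas": "0.84 -0.37 0 0 0 -0.83; 0.87 -0.3 0 0 0 -0.83; 0.9 -0.22 0 0 0 -0.83; 0.91 -0.14 0 0 0 -0.83; 0.92 -0.07 0 0 0 -0.83; 0.92 0.02 0 0 0 -0.83; 0.92 0.1 0 0 0 -0.83; 0.91 0.17 0 0 0 -0.83",
  "jaw": 50
}}

```text
t: 1.95
eef_pos: [0.2879, -0.3894, 0.3039]
tool_rot: [0.0, 0.865, 0.502, -0.0]
contact_force: [0.4, -0.5, -0.1]
finger_gap: 0.0499
gripper_force: 0.0
```

Request:
{"fn": "move_arm", "kwargs": {
  "deltas": "0.89 0.25 0 0 0 -0.83; 0.86 0.33 0 0 0 -0.83; 0.83 0.4 0 0 0 -0.83; 0.79 0.47 0 0 0 -0.83; 0.75 0.54 0 0 0 -0.83; 0.7 0.6 0 0 0 -0.84; 0.64 0.67 0 0 0 -0.83; 0.9 0.05 0.18 -0.19 -0.18 -0.6"
}}

```text
t: 2.75
eef_pos: [0.381, -0.2821, 0.3001]
tool_rot: [0.014, 0.651, 0.759, 0.001]
contact_force: [1.1, -0.0, -0.3]
finger_gap: 0.05
gripper_force: 0.0
```

Request:
{"fn": "move_arm", "kwargs": {
  "deltas": "0.9 0.1 0.17 -0.19 -0.18 -0.6; 0.89 0.15 0.15 -0.19 -0.18 -0.6; 0.88 0.21 0.14 -0.19 -0.19 -0.6; 0.87 0.26 0.13 -0.19 -0.19 -0.6; 0.86 0.31 0.11 -0.19 -0.19 -0.6; 0.84 0.36 0.1 -0.19 -0.19 -0.6; 0.82 0.41 0.1 -0.2 -0.19 -0.6; 0.79 0.46 0.09 -0.19 -0.18 -0.6"
}}

```text
t: 3.55
eef_pos: [0.3743, -0.1372, 0.271]
tool_rot: [0.124, 0.437, 0.891, 0.007]
contact_force: [0.3, -0.9, 0.1]
finger_gap: 0.0499
gripper_force: 0.0
```

Request:
{"fn": "move_arm", "kwargs": {
  "deltas": "0.76 0.51 0.08 -0.19 -0.19 -0.6; 0.73 0.55 0.08 -0.2 -0.19 -0.59; 0.7 0.59 0.08 -0.2 -0.18 -0.6; 0.66 0.64 0.08 -0.19 -0.18 -0.59; 0.62 0.67 0.08 -0.19 -0.19 -0.6; 0.58 0.71 0.08 -0.2 -0.19 -0.59; 0.53 0.74 0.08 -0.2 -0.18 -0.6; 0.49 0.77 0.09 -0.19 -0.18 -0.59"
}}

```text
t: 4.35
eef_pos: [0.3691, 0.0066, 0.242]
tool_rot: [0.225, 0.193, 0.955, 0.015]
contact_force: [-0.5, 0.5, 0.1]
finger_gap: 0.0499
gripper_force: 0.0
```

Request:
{"fn": "move_arm", "kwargs": {
  "deltas": "0.44 0.8 0.1 -0.19 -0.19 -0.6; 0.39 0.83 0.11 -0.2 -0.19 -0.59; 0.34 0.84 0.12 -0.2 -0.18 -0.6; 0.29 0.86 0.13 -0.19 -0.18 -0.59; 0.24 0.88 0.14 -0.19 -0.19 -0.6; 0.19 0.89 0.15 -0.2 -0.19 -0.59; 0.14 0.89 0.16 -0.2 -0.18 -0.6; 0.08 0.9 0.19 -0.19 -0.19 -0.59"
}}

```text
t: 5.15
eef_pos: [0.3643, 0.1508, 0.2128]
tool_rot: [0.309, -0.067, 0.948, 0.021]
contact_force: [0.6, -0.3, 0.1]
finger_gap: 0.0498
gripper_force: 0.0
```

```bash
python3 - <<'E'
from h import *
rot=pose(7.9,36)
u=np.array([np.cos(np.radians(7.9)),np.sin(np.radians(7.9)),0]); y=np.array([-u[1],u[0],0]); e=np.array([.5641,.1874,0])
g=lambda x,z: tcp(e+u*x-y*.0095+[0,0,z],rot,.073)
print(g(-.125,.016),g(-.08,.016))
plan([(g(-.16,.05),rot,5),(g(-.125,.016),rot,3),(g(-.085,.016),rot,8),(g(-.075,.016),rot,8)])
E
```

```text
[0.39909094 0.15491208 0.07505824] [0.44366387 0.16109708 0.07505824]
0.61 -0.01 0.84 0 0 0; 0.61 -0.01 0.84 0 0 0.01; 0.61 0 0.84 0 0.01 0; 0.61 -0.01 0.84 0 0 0.01; 0.61 0 0.83 0.01 0.01 0; -0.14 0 0.8 0 0 0; -0.14 0 0.8 0 0 0; -0.13 0 0.81 0 0 0
-0.2 0 0.15 0 0 0; -0.2 0 0.15 0 0 0; -0.2 0 0.15 0 0 0; -0.2 0 0.14 0 0 0; -0.21 0 0.15 0 0 0; -0.2 0 0.14 0 0 0; -0.21 0 0.15 0 0 0; -0.2 0 0.14 0 0 0
-0.05 0 0.04 0 0 0; -0.05 0 0.04 0 0 0; -0.05 0 0.04 0 0 0; -0.05 0 0.04 0 0 0; -0.05 0 0.03 0 0 0; -0.05 0 0.04 0 0 0; -0.05 0 0.03 0 0 0; -0.06 0 0.04 0 0 0
end [0.4487 0.1619 0.0751]
```

Request:
{"fn": "move_arm", "kwargs": {
  "deltas": "0.61 0 0.84 0 0 0; 0.61 0 0.84 0 0 0; 0.61 0 0.84 0 0 0; 0.61 0 0.84 0 0 0; 0.61 0 0.83 0 0 0; -0.14 0 0.8 0 0 0; -0.14 0 0.8 0 0 0; -0.13 0 0.81 0 0 0"
}}

```text
t: 5.95
eef_pos: [0.4107, 0.1614, 0.09]
tool_rot: [0.299, -0.065, 0.952, 0.019]
contact_force: [0.1, 0.4, 0.4]
finger_gap: 0.0504
gripper_force: 0.0
```

```bash
python3 - <<'E'
from h import *
p=shot('scene'); save(p,'s1.png'); b=p['color'][100:300,200:480,::-1]
cv2.imwrite('pics/s1c.png',cv2.resize(b,None,fx=2.5,fy=2.5))
print(robot.get_state()['eef_pos'])
E
```

```text
[0.41194965 0.16138907 0.08887778]
```

View pics/s1c.png

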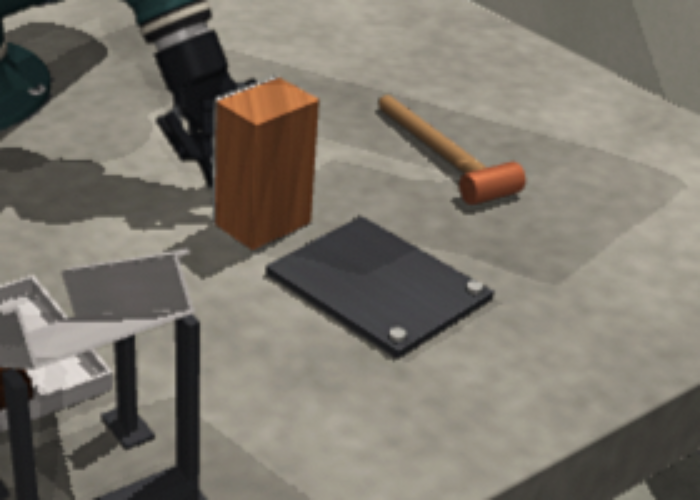

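```bash
python3 - <<'E'
from h import *
s=robot.get_state(); print(s['qpos'].round(3),s['contact_force'].round(2)); T=Tool(); print(T.round(3).tolist())
p=shot('top'); W=cloud(p)
for r in robot.silhouettes('block',p)[:1]:
    w=W[r['region']]; w=w[(w[:,2]>.152)&(w[:,2]<.17)]; print(cv2.minAreaRect((w[:,:2]*1000).astype(np.float32)))
w=shot('wrist'); save(w,'w1.png')
E
```

```text
[ 0.211  0.195 -1.175 -0.405 -0.046  0.061] [0.17 0.72 1.91]
[[-0.813, -0.135, 0.567, 0.412], [-0.112, 0.991, 0.074, 0.161], [-0.571, -0.003, -0.821, 0.089], [0.0, 0.0, 0.0, 1.0]]
((493.65386962890625, 167.94302368164062), (70.04976654052734, 90.08448028564453), 6.061952114105225)
```

View pics/w1.png

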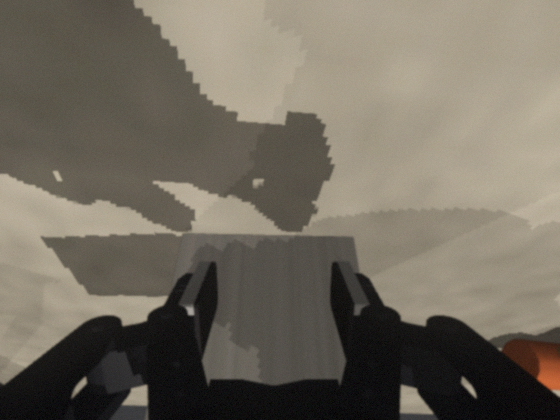

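```bash
python3 - <<'E'
from h import *
rot=pose(7.9,31)
u=np.array([np.cos(np.radians(7.9)),np.sin(np.radians(7.9)),0]); y=np.array([-u[1],u[0],0]); e=np.array([.5641,.1874,0])
g=lambda x,z: tcp(e+u*x-y*.0095+[0,0,z],rot,.073)
print(g(-.117,.015))
plan([(g(-.117,.015),rot,8)])
E
```

```text
[0.41227516 0.15674154 0.07757321]
0.03 -0.03 0.07 0 0.08 0; 0.03 -0.03 0.07 -0.01 0.08 0; 0.03 -0.03 0.07 0 0.08 0; 0.03 -0.03 0.07 -0.01 0.08 0; 0.03 -0.03 0.08 0 0.08 0; 0.03 -0.03 0.07 -0.01 0.08 0; 0.04 -0.03 0.08 0 0.08 0; 0.03 -0.02 0.07 -0.01 0.07 0
end [0.4123 0.1568 0.0776]
```

Request:
{"fn": "move_arm", "kwargs": {
  "deltas": "0.03 -0.06 0.07 0 0.16 0; 0.03 -0.06 0.07 0 0.16 0; 0.03 -0.06 0.07 0 0.16 0; 0.03 -0.06 0.07 0 0.16 0; 0.06 0 0.16 0 0 0; 0.06 0 0.15 0 0 0; 0.06 0 0.15 0 0 0; 0 0 0 0 0 0"
}}

```text
t: 6.95
eef_pos: [0.4131, 0.1567, 0.0738]
tool_rot: [0.266, -0.066, 0.962, 0.016]
contact_force: [0.2, 0.3, -0.5]
finger_gap: 0.05
gripper_force: 0.0
```

```bash
python3 - <<'E'
from h import *
s=robot.get_state(); print(s['eef_pos'],s['qpos'].round(3),s['contact_force'].round(2)); T=Tool(); z=T[:3,2];tip=T[:3,3]+.073*z
u=np.array([np.cos(np.radians(7.9)),np.sin(np.radians(7.9)),0]); y=np.array([-u[1],u[0],0]); e=np.array([.5641,.1874,0])
print('tilt',np.degrees(np.arccos(-z[2])),'tip',(tip-e)@u,(tip-e)@y,tip[2])
rot=pose(7.9,31)
g=lambda x,z: tcp(e+u*x-y*.0095+[0,0,z],rot,.073)
plan([(g(-.090,.014),rot,8),(g(-.076,.014),rot,8)])
E
```

```text
[0.41306741 0.15671798 0.07383142] [ 0.194  0.222 -1.138 -0.328 -0.033  0.048] [ 0.2   0.29 -0.55]
tilt 30.951647042435432 tip -0.1162725020685002 -0.00992929524715698 0.011226498736055593
-0.15 0 0.07 0 0 0; -0.15 0 0.07 -0.01 0 0; -0.15 0 0.07 0 0 0; -0.15 0 0.07 -0.01 0 0; -0.15 0 0.07 0 0 0; -0.15 0 0.07 -0.01 0 0; -0.15 0 0.07 0 0 0; -0.14 0.01 0.07 -0.01 -0.01 0
-0.08 0 0.04 0 0 0; -0.07 0 0.05 0 0 0; -0.08 0 0.04 0 0 0; -0.07 0 0.05 0 0 0; -0.08 0 0.04 0 0 0; -0.07 0 0.05 0 0 0; -0.08 0 0.04 0 0 0; -0.07 0 0.05 0 0 0
end [0.4528 0.1624 0.0765]
```

Request:
{"fn": "move_arm", "kwargs": {
  "deltas": "-0.15 0 0.08 0 0 0; -0.15 0 0.08 0 0 0; -0.15 0 0.08 0 0 0; -0.15 0 0.08 0 0 0; -0.15 0 0.08 0 0 0; -0.15 0 0.08 0 0 0; -0.15 0 0.08 0 0 0; -0.15 0 0.08 0 0 0"
}}

```text
t: 7.75
eef_pos: [0.4405, 0.1605, 0.0759]
tool_rot: [0.267, -0.066, 0.961, 0.017]
contact_force: [-3.9, -0.6, -2.3]
finger_gap: 0.0499
gripper_force: 1.7
```

Request:
{"fn": "move_arm", "kwargs": {
  "deltas": "-0.06 0 0.04 0 0 0; -0.06 0 0.04 0 0 0; -0.06 0 0.04 0 0 0; -0.06 0 0.04 0 0 0; -0.06 0 0.04 0 0 0; -0.06 0 0.04 0 0 0; 0 0 0 0 0 0; 0 0 0 0 0 0"
}}

```text
t: 8.55
eef_pos: [0.4491, 0.1616, 0.0758]
tool_rot: [0.267, -0.066, 0.961, 0.017]
contact_force: [-4.0, -0.6, 1.8]
finger_gap: 0.0497
gripper_force: 2.2
```

```bash
cat > blk.py <<'E'
from h import *
u=np.array([np.cos(np.radians(7.9)),np.sin(np.radians(7.9)),0]); y=np.array([-u[1],u[0],0]); e=np.array([.5641,.1874,0])
s=robot.get_state(); T=Tool(); z=T[:3,2];tip=T[:3,3]+.073*z
print(s['contact_force'].round(1),'tilt',np.degrees(np.arccos(-z[2])),'tip',(tip-e)@u,(tip-e)@y,tip[2])
p=shot('top'); W=cloud(p)
for r in robot.silhouettes('block',p)[:1]:
    w=W[r['region']]; w=w[(w[:,2]>.152)&(w[:,2]<.175)]; m=cv2.minAreaRect((w[:,:2]*1000).astype(np.float32)); c=np.r_[np.array(m[0])/1000,0]
    print(m,'plate x,y',(c-e)@u,(c-e)@y, 'z',np.median(w[:,2]))
E
python3 blk.py
```

```text
[-4.  -0.6  1.8] tilt 31.059158729210356 tip -0.07976752437822668 -0.010004895696211616 0.013231983955105955
((525.5707397460938, 173.4139404296875), (70.56312561035156, 90.09153747558594), 8.230708122253418) plate x,y -0.04008590450155598 -0.008557687673064024 z 0.160178648418708
```

Request:
{"fn": "move_arm", "kwargs": {
  "deltas": "-0.05 0 0.03 0 0 0; -0.05 0 0.03 0 0 0; -0.05 0 0.03 0 0 0; -0.05 0 0.03 0 0 0; -0.05 0 0.03 0 0 0; -0.05 0 0.03 0 0 0; 0 0 0 0 0 0; 0 0 0 0 0 0"
}}

```text
t: 9.45
eef_pos: [0.4546, 0.1624, 0.075]
tool_rot: [0.266, -0.066, 0.962, 0.016]
contact_force: [-12.9, -1.3, 5.9]
finger_gap: 0.0496
gripper_force: 6.2
```

```bash
python3 blk.py
```

```text
[-12.9  -1.3   5.9] tilt 30.895589961660402 tip -0.07438539928000647 -0.00999985279058098 0.012356071034701113
((530.8609008789062, 174.16639709472656), (70.21539306640625, 90.55801391601562), 7.401710033416748) plate x,y -0.03474252877271073 -0.008539476021028872 z 0.1601621860977318
```

```bash
python3 - <<'E'
from h import *
rot=pose(7.9,31)
u=np.array([np.cos(np.radians(7.9)),np.sin(np.radians(7.9)),0]); y=np.array([-u[1],u[0],0]); e=np.array([.5641,.1874,0])
g=lambda x,z: tcp(e+u*x-y*.0085+[0,0,z],rot,.073)
plan([(g(-.09,.02),rot,1),(g(-.092,.148),rot,7),(g(-.020,.148),rot,8),(g(.03,.145),rot,8)])
E
```

```text
0.48 0.06 -0.73 -0.04 -0.02 0; -0.46 0 -0.79 0 0 0; -0.46 0 -0.79 0 0 0; -0.46 0 -0.79 0 0 0; -0.46 0 -0.79 0 0 0; -0.46 0 -0.79 0 0 0; -0.46 0 -0.79 0 0 0; -0.45 0 -0.8 0 0 0
-0.39 0 0.23 0 0 0; -0.39 0 0.23 0 0 0; -0.38 0 0.23 0 0 0; -0.39 0 0.23 0 0 0; -0.38 0 0.23 0 0 0; -0.39 0 0.24 0 0 0; -0.38 0 0.23 0 0 0; -0.39 0 0.24 0 0 0
-0.26 0 0.18 0 0 0; -0.26 0 0.18 0 0 0; -0.26 0 0.18 0 0 0; -0.26 0 0.18 0 0 0; -0.26 0 0.17 0 0 0; -0.25 0 0.18 0 0 0; -0.26 0 0.17 0 0 0; -0.25 0 0.18 0 0 0
end [0.5577 0.1779 0.2075]
```

Request:
{"fn": "move_arm", "kwargs": {
  "deltas": "0.48 0.06 -0.73 0 0 0; -0.46 0 -0.79 0 0 0; -0.46 0 -0.79 0 0 0; -0.46 0 -0.79 0 0 0; -0.46 0 -0.79 0 0 0; -0.46 0 -0.79 0 0 0; -0.46 0 -0.79 0 0 0; -0.45 0 -0.8 0 0 0"
}}

```text
t: 10.35
eef_pos: [0.4384, 0.1618, 0.2125]
tool_rot: [0.268, -0.066, 0.961, 0.017]
contact_force: [-0.2, -0.6, -1.1]
finger_gap: 0.0497
gripper_force: 0.0
```

Request:
{"fn": "move_arm", "kwargs": {
  "deltas": "-0.39 0 0.23 0 0 0; -0.39 0 0.23 0 0 0; -0.39 0 0.23 0 0 0; -0.39 0 0.23 0 0 0; -0.39 0 0.23 0 0 0; -0.39 0 0.23 0 0 0; -0.39 0 0.23 0 0 0; -0.39 0 0.23 0 0 0"
}}

```text
t: 11.15
eef_pos: [0.5105, 0.1716, 0.2116]
tool_rot: [0.267, -0.066, 0.961, 0.017]
contact_force: [-0.4, 0.8, 1.0]
finger_gap: 0.05
gripper_force: 0.5
```

Request:
{"fn": "move_arm", "kwargs": {
  "deltas": "-0.26 0 0.18 0 0 0; -0.26 0 0.18 0 0 0; -0.26 0 0.18 0 0 0; -0.26 0 0.18 0 0 0; -0.26 0 0.18 0 0 0; -0.26 0 0.18 0 0 0; -0.26 0 0.18 0 0 0; -0.26 0 0.18 0 0 0"
}}

```text
t: 11.95
eef_pos: [0.5602, 0.1784, 0.2084]
tool_rot: [0.267, -0.066, 0.961, 0.017]
contact_force: [0.1, -0.0, 0.4]
finger_gap: 0.0502
gripper_force: 0.0
```

```bash
python3 - <<'E'
from h import *
p=shot('scene'); save(p,'s2.png'); b=p['color'][60:300,100:480,::-1]
cv2.imwrite('pics/s2c.png',cv2.resize(b,None,fx=2,fy=2))
E
```

```text
(no output)
```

View pics/s2c.png

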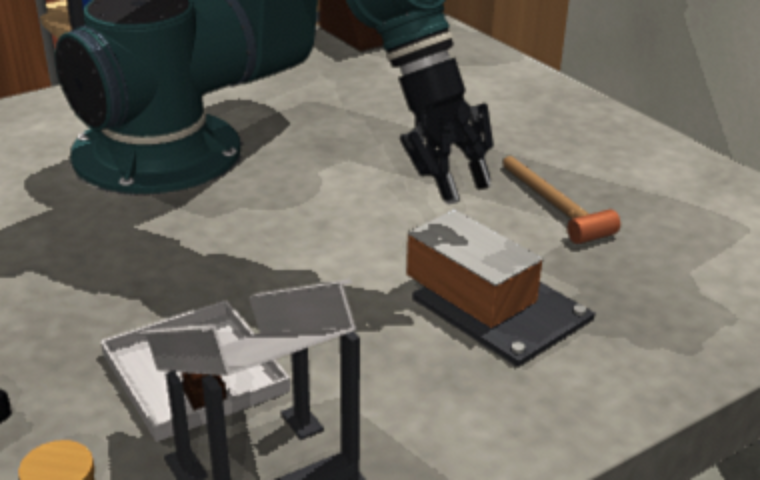

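```bash
python3 - <<'E'
from h import *
rot=pose(-3,43)
g=tcp([.52,-.205,.10],rot,.054); print(g)
plan([(g,rot,24)])
E
```

```text
[ 0.48322256 -0.20307258  0.1394931 ]
0.3 -0.77 -0.01 0.04 -0.08 0.06; 0.3 -0.77 -0.01 0.04 -0.08 0.06; 0.3 -0.77 -0.01 0.04 -0.08 0.06; 0.29 -0.77 -0.01 0.04 -0.08 0.06; 0.29 -0.77 -0.01 0.04 -0.08 0.06; 0.28 -0.77 -0.01 0.05 -0.08 0.06; 0.28 -0.78 -0.01 0.04 -0.08 0.06; 0.27 -0.78 -0.01 0.05 -0.08 0.06
0.26 -0.78 0 0.04 -0.08 0.06; 0.26 -0.78 0 0.04 -0.08 0.06; 0.26 -0.78 0 0.05 -0.08 0.06; 0.25 -0.78 0 0.04 -0.09 0.06; 0.25 -0.79 0 0.05 -0.08 0.06; 0.24 -0.79 0 0.04 -0.09 0.06; 0.23 -0.79 0 0.05 -0.08 0.06; 0.23 -0.79 0.01 0.04 -0.09 0.06
0.23 -0.79 0.01 0.05 -0.08 0.06; 0.22 -0.79 0.01 0.04 -0.09 0.06; 0.22 -0.8 0.01 0.05 -0.08 0.06; 0.21 -0.8 0.01 0.05 -0.09 0.06; 0.2 -0.8 0.01 0.04 -0.08 0.06; 0.2 -0.8 0.02 0.05 -0.09 0.06; 0.2 -0.8 0.02 0.04 -0.08 0.07; 0.19 -0.79 0.02 0.05 -0.09 0.06
end [ 0.4832 -0.203   0.1394]
```

Request:
{"fn": "move_arm", "kwargs": {
  "deltas": "0.3 -0.77 -0.01 0.04 -0.08 0.06; 0.3 -0.77 -0.01 0.04 -0.08 0.06; 0.3 -0.77 -0.01 0.04 -0.08 0.06; 0.29 -0.77 -0.01 0.04 -0.08 0.06; 0.29 -0.77 -0.01 0.04 -0.08 0.06; 0.28 -0.77 -0.01 0.05 -0.08 0.06; 0.28 -0.78 -0.01 0.04 -0.08 0.06; 0.27 -0.78 -0.01 0.05 -0.08 0.06",
  "jaw": 62
}}

```text
t: 12.8
eef_pos: [0.5335, 0.0504, 0.1853]
tool_rot: [0.3, -0.036, 0.953, 0.008]
contact_force: [-0.3, 0.1, 0.4]
finger_gap: 0.0621
gripper_force: 0.0
```

Request:
{"fn": "move_arm", "kwargs": {
  "deltas": "0.26 -0.78 0 0.04 -0.08 0.06; 0.26 -0.78 0 0.04 -0.08 0.06; 0.26 -0.78 0 0.05 -0.08 0.06; 0.25 -0.78 0 0.04 -0.09 0.06; 0.25 -0.79 0 0.05 -0.08 0.06; 0.24 -0.79 0 0.04 -0.09 0.06; 0.23 -0.79 0 0.05 -0.08 0.06; 0.23 -0.79 0.01 0.04 -0.09 0.06"
}}

```text
t: 13.6
eef_pos: [0.5078, -0.0767, 0.1624]
tool_rot: [0.333, -0.006, 0.943, -0.001]
contact_force: [0.4, 0.2, -1.3]
finger_gap: 0.062
gripper_force: 0.0
```

Request:
{"fn": "move_arm", "kwargs": {
  "deltas": "0.23 -0.79 0.01 0.05 -0.08 0.06; 0.22 -0.79 0.01 0.04 -0.09 0.06; 0.22 -0.8 0.01 0.05 -0.08 0.06; 0.21 -0.8 0.01 0.05 -0.09 0.06; 0.2 -0.8 0.01 0.04 -0.08 0.06; 0.2 -0.8 0.02 0.05 -0.09 0.06; 0.2 -0.8 0.02 0.04 -0.08 0.07; 0.19 -0.79 0.02 0.05 -0.09 0.06"
}}

```text
t: 14.4
eef_pos: [0.4818, -0.2039, 0.1394]
tool_rot: [0.367, 0.024, 0.93, -0.01]
contact_force: [0.2, -0.3, 0.4]
finger_gap: 0.0618
gripper_force: 0.0
```

```bash
python3 - <<'E'
from h import *
T=Tool(); print(T.round(3).tolist())
for n in ['wrist','top']:
    p=shot(n); W=cloud(p); save(p,n+'2.png'); np.savez(n+'2.npz',W=W,c=p['color'])
    for l in ['ore_mid','chute','pan','block_face']:
        for r in robot.silhouettes(l,p)[:1]:
            w=W[r['region']]; w=w[~np.isnan(w[:,0])]; np.save(f'{n}2_{l}.npy',r['region'])
            if len(w)<5: continue
            print(n,l,round(r['score'],2),len(w),np.percentile(w,[2,50,98],axis=0).round(4).tolist())
            if l=='ore_mid':
                for a,b in [(.04,.06),(.005,.06)]:
                    v=w[(w[:,2]>a)&(w[:,2]<b)]
                    if len(v)>5: print('  rect',cv2.minAreaRect((v[:,:2]*1000).astype(np.float32)))
            if l=='block_face':
                v=w[(w[:,2]>.075)&(w[:,2]<.09)]
                if len(v)>5: print('  rect',cv2.minAreaRect((v[:,:2]*1000).astype(np.float32)),np.median(v[:,2]))
E
```

```text
[[-0.73, 0.053, 0.681, 0.482], [0.038, 0.999, -0.037, -0.204], [-0.682, -0.001, -0.731, 0.139], [0.0, 0.0, 0.0, 1.0]]
wrist ore_mid 0.74 4556 [[0.5775, -0.2274, 0.0057], [0.5846, -0.2087, 0.0331], [0.6152, -0.1895, 0.05]]
  rect ((602.1399536132812, -210.01771545410156), (30.75477409362793, 34.6390266418457), 73.34571075439453)
  rect ((608.6710815429688, -209.67330932617188), (48.358726501464844, 64.09225463867188), 87.44586181640625)
wrist pan 0.68 76335 [[0.4603, -0.2807, 0.0007], [0.5074, -0.1926, 0.0021], [0.6419, -0.1129, 0.0211]]
top ore_mid 0.75 311 [[0.5779, -0.2282, 0.011], [0.5978, -0.2066, 0.0458], [0.6213, -0.189, 0.0546]]
  rect ((602.8895874023438, -208.28759765625), (38.18180465698242, 39.422061920166016), 88.66956329345703)
  rect ((600.5577392578125, -209.24522399902344), (40.51880645751953, 48.557464599609375), 82.32731628417969)
top chute 0.6 7514 [[0.616, -0.2772, 0.0054], [0.7272, -0.2076, 0.1632], [0.8247, -0.1287, 0.2511]]
top pan 0.6 2969 [[0.4746, -0.2818, -0.0023], [0.5597, -0.1818, 0.0035], [0.6327, -0.1132, 0.0246]]
top block_face 0.6 2543 [[0.528, 0.1346, 0.0168], [0.604, 0.1822, 0.0819], [0.6856, 0.2316, 0.087]]
  rect ((609.34130859375, 184.76470947265625), (160.4079132080078, 90.6517333984375), 7.867424011230469) 0.08221380406839351
```

View pics/wrist2.png

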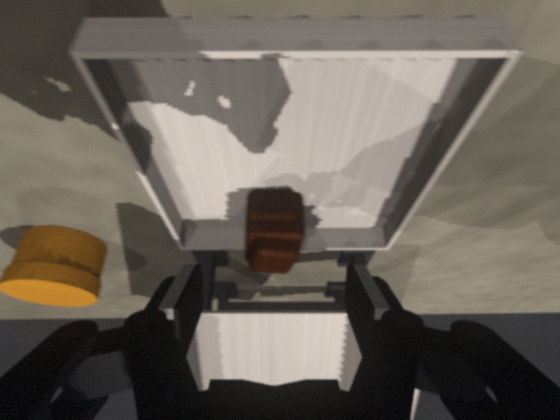

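```bash
python3 - <<'E'
from h import *
for n in ['wrist','top']:
    W=np.load(n+'2.npz')['W']; m=np.load(n+'2_ore_mid.npy'); m=cv2.erode(m.astype(np.uint8),np.ones((2,2)))>0
    w=W[m]; w=w[~np.isnan(w[:,0])]
    for a in np.arange(.570,.65,.006):
        v=w[(w[:,0]>=a)&(w[:,0]<a+.006)&(w[:,2]>.008)]
        if len(v)>8: print(n,a.round(3),len(v),'y',np.percentile(v[:,1],[3,97]).round(4),'z',np.percentile(v[:,2],[3,97]).round(3))
W=np.load('top0.npz')['W']; m=np.load('top_chute.npy'); w=W[m]
W2=np.load('wrist2.npz')['W']; v=W2.reshape(-1,3); v=v[(v[:,2]>.065)&(v[:,2]<.12)&(v[:,0]>.59)]
print('lip',len(v),np.nanpercentile(v,[1,5,50,99],axis=0).round(3).tolist())
for lo,hi in [(.07,.09),(.09,.11),(.11,.13),(.13,.15)]:
    q=w[(w[:,2]>lo)&(w[:,2]<hi)]; 
    if len(q): print(lo,len(q),np.percentile(q,[1,50,99],axis=0).round(3).tolist())
E
```

```text
wrist 0.576 1395 y [-0.2249 -0.1954] z [0.009 0.034]
wrist 0.582 1553 y [-0.2253 -0.1895] z [0.012 0.048]
wrist 0.588 591 y [-0.2244 -0.1883] z [0.028 0.05 ]
wrist 0.594 221 y [-0.2268 -0.1915] z [0.037 0.05 ]
wrist 0.6 179 y [-0.2282 -0.1964] z [0.037 0.05 ]
wrist 0.606 168 y [-0.2292 -0.1983] z [0.037 0.05 ]
wrist 0.612 110 y [-0.2303 -0.1997] z [0.037 0.05 ]
wrist 0.618 31 y [-0.2314 -0.2004] z [0.036 0.05 ]
top 0.576 32 y [-0.2226 -0.1981] z [0.01  0.037]
top 0.582 46 y [-0.2246 -0.1906] z [0.024 0.053]
top 0.588 39 y [-0.2281 -0.1898] z [0.035 0.055]
top 0.594 39 y [-0.2275 -0.1899] z [0.035 0.054]
top 0.6 39 y [-0.2277 -0.1899] z [0.035 0.055]
top 0.606 33 y [-0.226  -0.1913] z [0.035 0.055]
top 0.612 35 y [-0.2262 -0.1925] z [0.039 0.055]
top 0.618 9 y [-0.2211 -0.1944] z [0.036 0.05 ]
lip 12343 [[0.614, -0.945, 0.073], [0.617, -0.265, 0.079], [0.642, -0.213, 0.097], [1.963, 0.349, 0.118]]
0.07 298 [[0.616, -0.263, 0.075], [0.624, -0.196, 0.085], [0.809, -0.129, 0.09]]
0.09 711 [[0.611, -0.265, 0.09], [0.644, -0.204, 0.1], [0.801, -0.129, 0.11]]
0.11 828 [[0.592, -0.273, 0.11], [0.67, -0.21, 0.12], [0.8, -0.129, 0.13]]
0.13 936 [[0.612, -0.275, 0.13], [0.697, -0.211, 0.14], [0.801, -0.128, 0.15]]
```

```bash
python3 - <<'E'
from h import *
rot=pose(-8,46); h=np.array([np.cos(np.radians(8)),-np.sin(np.radians(8)),0])
G=np.array([.602,-.2108,.031])
a=tcp(G-.060*h,rot,.054); b=tcp(G,rot,.054); print(a,b)
plan([(a,rot,8),(b,rot,8)])
E
```

```text
[ 0.5041176  -0.19704353  0.06851155] [ 0.56353368 -0.20539391  0.06851155]
0.2 0.04 0.42 0.07 -0.06 0.08; 0.21 0.04 0.42 0.07 -0.06 0.07; 0.21 0.05 0.41 0.07 -0.06 0.08; 0.21 0.05 0.41 0.07 -0.06 0.07; 0.22 0.05 0.41 0.08 -0.06 0.08; 0.22 0.05 0.41 0.07 -0.07 0.07; 0.22 0.05 0.41 0.08 -0.06 0.08; 0.22 0.05 0.4 0.07 -0.07 0.07
-0.26 0 0.27 0 0 0; -0.26 0 0.27 0 0 0; -0.26 0 0.27 0 0 0; -0.26 0 0.27 0 0 0; -0.26 0 0.27 0 0 0; -0.26 0 0.27 0 0 0; -0.26 0 0.27 0 0 0; -0.27 0 0.27 0 0 0
end [ 0.5636 -0.2054  0.0686]
```

Request:
{"fn": "move_arm", "kwargs": {
  "deltas": "0.2 0.04 0.42 0.07 -0.06 0.08; 0.21 0.04 0.42 0.07 -0.06 0.07; 0.21 0.05 0.41 0.07 -0.06 0.08; 0.21 0.05 0.41 0.07 -0.06 0.07; 0.22 0.05 0.41 0.08 -0.06 0.08; 0.22 0.05 0.41 0.07 -0.07 0.07; 0.22 0.05 0.41 0.08 -0.06 0.08; 0.22 0.05 0.4 0.07 -0.07 0.07"
}}

```text
t: 15.7
eef_pos: [0.5042, -0.1973, 0.0683]
tool_rot: [0.39, 0.064, 0.918, -0.027]
contact_force: [-0.1, -1.0, 0.6]
finger_gap: 0.0618
gripper_force: 0.0
```

```bash
python3 - <<'E'
from h import *
T=Tool(); print(T.round(3).tolist(), robot.get_state()['contact_force'].round(1))
p=shot('wrist'); W=cloud(p); save(p,'w3.png')
for r in robot.silhouettes('ore_mid',p)[:1]:
    w=W[r['region']]; w=w[~np.isnan(w[:,0])&(w[:,2]>.006)&(w[:,0]>.56)]
    print(r['score'],len(w),np.percentile(w,[2,50,98],axis=0).round(4).tolist())
    L=(w-T[:3,3])@T[:3,:3]; print('tool frame',np.percentile(L,[2,50,98],axis=0).round(4).tolist())
    v=w[(w[:,2]>.01)&(w[:,2]<.03)&(w[:,0]<.595)]; print(len(v),'front slope deg',np.degrees(np.arctan(np.polyfit(v[:,1],v[:,0],1)[0])),v.mean(0))
E
```

```text
[[-0.687, 0.139, 0.713, 0.504], [0.097, 0.99, -0.1, -0.197], [-0.72, -0.0, -0.694, 0.068], [0.0, 0.0, 0.0, 1.0]] [-0.1 -1.   0.6]
0.89 6752 [[0.5773, -0.2259, 0.0072], [0.5832, -0.2072, 0.0286], [0.6021, -0.1891, 0.0497]]
tool frame [[-0.0547, -0.0171, 0.0749], [-0.0268, 0.0014, 0.0847], [-0.0082, 0.0196, 0.0978]]
3071 front slope deg 8.211352439231941 [ 0.5805705  -0.20684034  0.02046692]
```

View pics/w3.png

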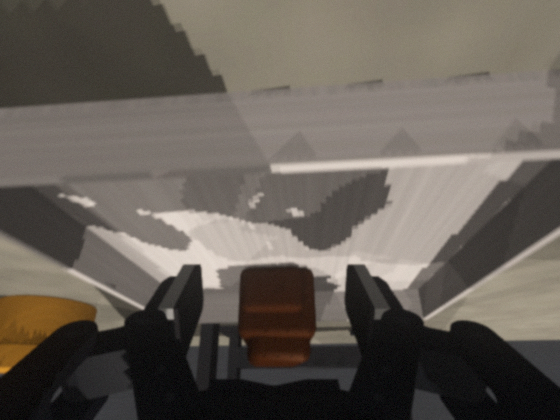

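Request:
{"fn": "move_arm", "kwargs": {
  "deltas": "-0.26 0.05 0.27 0 0 0; -0.26 0 0.27 0 0 0; -0.26 0 0.27 0 0 0; -0.26 0 0.27 0 0 0; -0.26 0 0.27 0 0 0; -0.26 0 0.27 0 0 0; -0.26 0 0.27 0 0 0; -0.27 0 0.27 0 0 0"
}}

```text
t: 16.6
eef_pos: [0.5642, -0.205, 0.0684]
tool_rot: [0.39, 0.064, 0.918, -0.027]
contact_force: [-0.1, -0.5, -0.5]
finger_gap: 0.0618
gripper_force: 0.0
```

Request:
{"fn": "move_arm", "kwargs": {
  "deltas": "0 0 0 0 0 0; 0 0 0 0 0 0; 0 0 0 0 0 0; 0 0 0 0 0 0; 0 0 0 0 0 0; 0 0 0 0 0 0; 0 0 0 0 0 0; 0 0 0 0 0 0",
  "jaw": 30,
  "grip_force": 50
}}

```text
t: 17.4
eef_pos: [0.5636, -0.2049, 0.0686]
tool_rot: [0.39, 0.064, 0.918, -0.027]
contact_force: [-0.7, 1.8, 5.6]
finger_gap: 0.0394
gripper_force: 50.8
```

```bash
python3 - <<'E'
from h import *
T=Tool(); print(T[:3,3].round(4)); r=R.from_matrix(T[:3,:3]); h=np.array([np.cos(np.radians(8)),-np.sin(np.radians(8)),0])
print((T[:3,3]+.054*T[:3,2]).round(4))
p=T[:3,3]-.060*h+[0,0,.003]; q=p+[0,0,.11]
plan([(T[:3,3]+[0,0,.002],r,1),(p,r,7),(q,r,8)])
E
```

```text
[ 0.5636 -0.2049  0.0686]
[ 0.602  -0.2103  0.0311]
-0.07 0 -0.07 0 0 0; 0.29 0 -0.31 0 0 0; 0.29 0 -0.31 0 0 0; 0.29 0 -0.31 0 0 0; 0.29 0 -0.32 0 0 0; 0.3 0 -0.31 0 0 0; 0.29 0 -0.32 0 0 0; 0.3 0 -0.31 0 0 0
-0.5 0 -0.48 0 0 0; -0.49 0 -0.48 0 0 0; -0.5 0 -0.48 0 0 0; -0.49 0 -0.48 0 0 0; -0.5 0 -0.48 0 0 0; -0.49 0 -0.47 0 0 0; -0.5 0 -0.48 0 0 0; -0.49 0 -0.47 0 0 0
end [ 0.5042 -0.1966  0.1815]
```

Request:
{"fn": "move_arm", "kwargs": {
  "deltas": "-0.07 0 -0.07 0 0 0; 0.29 0 -0.31 0 0 0; 0.29 0 -0.31 0 0 0; 0.29 0 -0.31 0 0 0; 0.29 0 -0.32 0 0 0; 0.3 0 -0.31 0 0 0; 0.29 0 -0.32 0 0 0; 0.3 0 -0.31 0 0 0"
}}

```text
t: 18.2
eef_pos: [0.5034, -0.1965, 0.0714]
tool_rot: [0.39, 0.064, 0.918, -0.027]
contact_force: [0.5, 0.4, -2.5]
finger_gap: 0.0395
gripper_force: 50.5
```

Request:
{"fn": "move_arm", "kwargs": {
  "deltas": "-0.5 0 -0.48 0 0 0; -0.5 0 -0.48 0 0 0; -0.5 0 -0.48 0 0 0; -0.5 0 -0.48 0 0 0; -0.5 0 -0.48 0 0 0; -0.5 0 -0.48 0 0 0; -0.5 0 -0.48 0 0 0; -0.5 0 -0.48 0 0 0"
}}

```text
t: 19.0
eef_pos: [0.5039, -0.1964, 0.1826]
tool_rot: [0.39, 0.064, 0.918, -0.027]
contact_force: [0.1, 0.6, -2.7]
finger_gap: 0.0392
gripper_force: 50.6
```

```bash
python3 - <<'E'
from h import *
T=Tool(); print(T.round(3).tolist(),robot.get_state()['contact_force'],robot.get_state()['gripper_force'])
p=shot('wrist'); W=cloud(p); save(p,'w4.png')
for r in robot.silhouettes('ore_mid',p)[:1]:
    w=W[r['region']]; w=w[~np.isnan(w[:,0])]; L=(w-T[:3,3])@T[:3,:3]
    print(r['score'],len(w),np.percentile(w,[2,50,98],axis=0).round(4).tolist())
    print('tool frame',np.percentile(L,[2,50,98],axis=0).round(4).tolist())
    # vertical faces: front face tilt
    hd=np.array([np.cos(np.radians(8)),-np.sin(np.radians(8)),0]); f=w@hd
    for z in np.arange(.10,.19,.005):
        q=f[(w[:,2]>z)&(w[:,2]<z+.005)]
        if len(q)>20: print(z.round(3),len(q),np.percentile(q,[5,50]).round(4))
p=shot('scene'); W=cloud(p); save(p,'s4.png')
for r in robot.silhouettes('ore_mid',p)[:1]:
    w=W[r['region']]; w=w[~np.isnan(w[:,0])]; print('scene',np.percentile(w,[2,50,98],axis=0).round(4).tolist())
    c=np.array(r['location']).astype(int); x0,y0=max(c[0]-70,0),max(c[1]-60,0)
    cv2.imwrite('pics/s4c.png',cv2.resize(p['color'][y0:y0+120,x0:x0+140,::-1],None,fx=5,fy=5))
E
```

```text
[[-0.688, 0.14, 0.712, 0.504], [0.097, 0.99, -0.1, -0.196], [-0.719, 0.0, -0.695, 0.183], [0.0, 0.0, 0.0, 1.0]] [ 0.10135695  0.55914509 -2.70516518] 50.59982478618622
0.62 13971 [[0.5173, -0.2182, 0.1193], [0.5233, -0.1992, 0.1429], [0.5453, -0.1813, 0.1638]]
tool frame [[-0.0146, -0.0187, 0.0318], [0.0148, 0.0, 0.0417], [0.0345, 0.0182, 0.0566]]
0.115 371 [0.5406 0.5424]
0.12 1198 [0.5398 0.5415]
0.125 1309 [0.5398 0.5414]
0.13 1408 [0.5398 0.5415]
0.135 1645 [0.54   0.5422]
0.14 1681 [0.5434 0.5458]
0.145 1649 [0.5448 0.546 ]
0.15 1754 [0.5462 0.5487]
0.155 1349 [0.548  0.5497]
0.16 1572 [0.5492 0.5525]
scene [[0.5341, -0.2259, 0.1233], [0.5691, -0.2089, 0.151], [0.582, -0.189, 0.166]]
```

View pics/s4c.png

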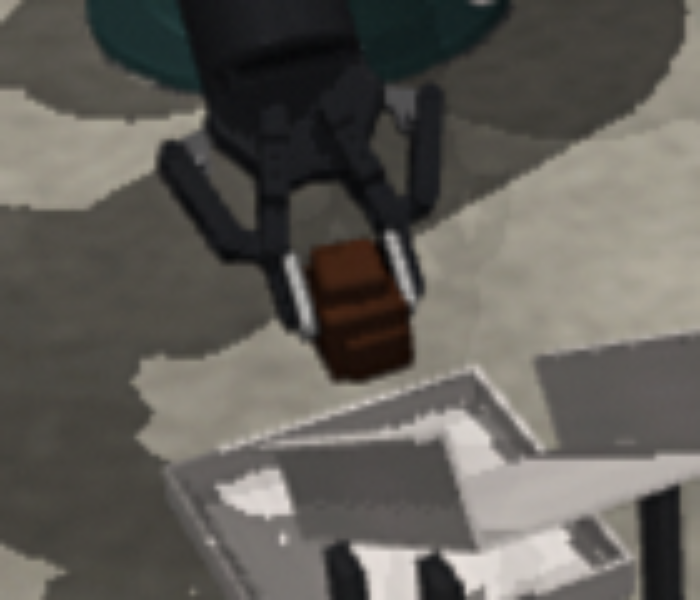

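```bash
python3 - <<'E'
from h import *
rot=pose(7.9,46); hd=np.array([np.cos(np.radians(7.9)),np.sin(np.radians(7.9)),0])
g=np.array([.6093,.1848,0])-.0065*hd
a=tcp(g+[0,0,.147],rot,.054); b=tcp(g+[0,0,.114],rot,.054); print(a,b)
plan([(a,rot,24)])
E
```

```text
[0.56438599 0.17856767 0.18451155] [0.56438599 0.17856767 0.15151155]
-0.01 0.79 0.01 -0.08 0 -0.08; -0.02 0.79 0.01 -0.08 0 -0.08; -0.03 0.79 0.02 -0.08 0 -0.08; -0.03 0.79 0.03 -0.08 0 -0.08; -0.04 0.79 0.03 -0.08 0 -0.08; -0.05 0.79 0.04 -0.08 0 -0.08; -0.05 0.79 0.05 -0.08 0 -0.08; -0.06 0.79 0.05 -0.08 0 -0.08
-0.07 0.79 0.06 -0.08 0 -0.08; -0.07 0.78 0.07 -0.08 0 -0.07; -0.08 0.78 0.07 -0.08 0 -0.08; -0.09 0.78 0.08 -0.08 0 -0.07; -0.09 0.78 0.09 -0.08 0 -0.08; -0.1 0.78 0.09 -0.08 0 -0.07; -0.1 0.78 0.1 -0.08 0 -0.08; -0.11 0.78 0.11 -0.08 0 -0.07
-0.12 0.77 0.11 -0.08 0 -0.08; -0.12 0.77 0.12 -0.08 0 -0.07; -0.13 0.77 0.13 -0.08 0 -0.08; -0.14 0.77 0.13 -0.08 0 -0.07; -0.14 0.77 0.14 -0.08 0 -0.08; -0.15 0.77 0.14 -0.08 0 -0.07; -0.15 0.76 0.15 -0.07 0 -0.08; -0.16 0.76 0.16 -0.08 0 -0.07
end [0.5643 0.1786 0.1844]
```

Request:
{"fn": "move_arm", "kwargs": {
  "deltas": "-0.01 0.79 0.01 -0.08 0 -0.08; -0.02 0.79 0.01 -0.08 0 -0.08; -0.03 0.79 0.02 -0.08 0 -0.08; -0.03 0.79 0.03 -0.08 0 -0.08; -0.04 0.79 0.03 -0.08 0 -0.08; -0.05 0.79 0.04 -0.08 0 -0.08; -0.05 0.79 0.05 -0.08 0 -0.08; -0.06 0.79 0.05 -0.08 0 -0.08"
}}

```text
t: 20.0
eef_pos: [0.5238, -0.0707, 0.1817]
tool_rot: [0.39, 0.02, 0.921, -0.009]
contact_force: [0.2, 0.5, -1.6]
finger_gap: 0.0392
gripper_force: 50.8
```

Request:
{"fn": "move_arm", "kwargs": {
  "deltas": "-0.07 0.79 0.06 -0.08 0 -0.08; -0.07 0.78 0.07 -0.08 0 -0.07; -0.08 0.78 0.07 -0.08 0 -0.08; -0.09 0.78 0.08 -0.08 0 -0.07; -0.09 0.78 0.09 -0.08 0 -0.08; -0.1 0.78 0.09 -0.08 0 -0.07; -0.1 0.78 0.1 -0.08 0 -0.08; -0.11 0.78 0.11 -0.08 0 -0.07"
}}

```text
t: 20.8
eef_pos: [0.5439, 0.0541, 0.1824]
tool_rot: [0.39, -0.022, 0.921, 0.009]
contact_force: [0.8, 0.0, -2.7]
finger_gap: 0.0392
gripper_force: 50.8
```

Request:
{"fn": "move_arm", "kwargs": {
  "deltas": "-0.12 0.77 0.11 -0.08 0 -0.08; -0.12 0.77 0.12 -0.08 0 -0.07; -0.13 0.77 0.13 -0.08 0 -0.08; -0.14 0.77 0.13 -0.08 0 -0.07; -0.14 0.77 0.14 -0.08 0 -0.08; -0.15 0.77 0.14 -0.08 0 -0.07; -0.15 0.76 0.15 -0.07 0 -0.08; -0.16 0.76 0.16 -0.08 0 -0.07"
}}

```text
t: 21.6
eef_pos: [0.5641, 0.179, 0.1832]
tool_rot: [0.389, -0.064, 0.919, 0.027]
contact_force: [-0.7, 0.2, -3.7]
finger_gap: 0.0393
gripper_force: 50.8
```

```bash
cat > ore.py <<'E'
from h import *
T=Tool(); s=robot.get_state(); print(T[:3,3].round(4),'grasp',(T[:3,3]+.054*T[:3,2]).round(4),s['contact_force'].round(2))
hd=np.array([np.cos(np.radians(7.9)),np.sin(np.radians(7.9)),0]); yd=np.array([-hd[1],hd[0],0])
c=np.array([.6093,.1848,0])
for n in ['wrist','scene','top']:
    p=shot(n); W=cloud(p); save(p,n+'5.png')
    for l in ['ore_mid','block']:
      for r in robot.silhouettes(l,p)[:1]:
        w=W[r['region']]; w=w[~np.isnan(w[:,0])]; q=w-c
        print(n,l,r['score'].__round__(2),len(w),'rel target x',np.percentile(q@hd,[2,50,98]).round(4),'y',np.percentile(q@yd,[2,50,98]).round(4),'z',np.percentile(w[:,2],[2,50,98]).round(4))
E
python3 ore.py
```

```text
[0.5641 0.179  0.1832] grasp [0.6025 0.1844 0.1456] [-0.71  0.18 -3.65]
wrist ore_mid 0.57 13905 rel target x [-0.0321 -0.026  -0.0041] y [-0.0178  0.0007  0.0188] z [0.1198 0.1433 0.1642]
wrist block 0.93 50338 rel target x [-0.0796 -0.0548  0.0435] y [-0.0426  0.0002  0.043 ] z [0.0681 0.0807 0.0817]
scene ore_mid 0.8 338 rel target x [-0.0162  0.0166  0.0315] y [-0.0217 -0.0103  0.0139] z [0.1185 0.1482 0.1646]
scene block 0.9 2485 rel target x [-0.0726  0.0259  0.083 ] y [-0.048  -0.0308  0.0404] z [0.0136 0.0707 0.0824]
top ore_mid 0.96 378 rel target x [-0.0287 -0.0033  0.026 ] y [-0.0204 -0.0013  0.0183] z [0.1392 0.1626 0.1703]
```

Request:
{"fn": "move_arm", "kwargs": {
  "deltas": "0.18 0 0.17 0 0 0; 0.18 0 0.17 0 0 0; 0.18 0 0.17 0 0 0; 0.18 0 0.17 0 0 0; 0.18 0 0.17 0 0 0; 0.18 0 0.17 0 0 0; 0.04 0 0.03 0 0 0; 0.04 0 0.03 0 0 0"
}}

```text
t: 22.85
eef_pos: [0.5641, 0.1785, 0.1529]
tool_rot: [0.39, -0.063, 0.918, 0.027]
contact_force: [-0.1, 0.1, -3.1]
finger_gap: 0.0394
gripper_force: 51.0
```

Request:
{"fn": "move_arm", "kwargs": {
  "deltas": "0.02 0 0.02 0 0 0; 0.02 0 0.02 0 0 0; 0.02 0 0.02 0 0 0; 0 0 0 0 0 0; 0 0 0 0 0 0; 0 0 0 0 0 0; 0 0 0 0 0 0; 0 0 0 0 0 0"
}}

```text
t: 23.65
eef_pos: [0.5641, 0.1784, 0.1514]
tool_rot: [0.39, -0.063, 0.918, 0.027]
contact_force: [-0.6, 0.5, -2.7]
finger_gap: 0.0394
gripper_force: 51.0
```

Request:
{"fn": "move_arm", "kwargs": {
  "deltas": "0.02 0 0.02 0 0 0; 0.02 0 0.02 0 0 0; 0.02 0 0.02 0 0 0; 0.02 0 0.02 0 0 0; 0.02 0 0.02 0 0 0; 0 0 0 0 0 0; 0 0 0 0 0 0; 0 0 0 0 0 0"
}}

```text
t: 24.45
eef_pos: [0.5642, 0.1785, 0.1486]
tool_rot: [0.39, -0.063, 0.918, 0.027]
contact_force: [0.6, 0.7, -3.5]
finger_gap: 0.0396
gripper_force: 51.0
```

Request:
{"fn": "move_arm", "kwargs": {
  "deltas": "0.02 0 0.02 0 0 0; 0.01 0 0.01 0 0 0; 0.01 0 0.01 0 0 0; 0 0 0 0 0 0; 0 0 0 0 0 0; 0 0 0 0 0 0; 0 0 0 0 0 0; 0 0 0 0 0 0"
}}

```text
t: 25.25
eef_pos: [0.5643, 0.1785, 0.1476]
tool_rot: [0.39, -0.063, 0.918, 0.027]
contact_force: [0.8, -0.7, 0.4]
finger_gap: 0.0392
gripper_force: 51.4
```

Request:
{"fn": "move_arm", "kwargs": {
  "deltas": "0 0 0 0 0 0; 0 0 0 0 0 0; 0 0 0 0 0 0; 0 0 0 0 0 0; 0 0 0 0 0 0; 0 0 0 0 0 0; 0 0 0 0 0 0; 0 0 0 0 0 0",
  "grip_force": 20,
  "jaw": 46
}}

```text
t: 26.05
eef_pos: [0.5641, 0.1784, 0.1474]
tool_rot: [0.39, -0.063, 0.918, 0.027]
contact_force: [-0.6, 0.5, -0.3]
finger_gap: 0.0458
gripper_force: 0.0
```

Request:
{"fn": "move_arm", "kwargs": {
  "deltas": "0 0 0 0 0 0; 0 0 0 0 0 0; 0 0 0 0 0 0; 0 0 0 0 0 0; 0 0 -0.2 0 0 0; 0 0 -0.3 0 0 0; 0 0 -0.5 0 0 0; 0 0 -0.6 0 0 0",
  "jaw": 66
}}

```text
t: 26.85
eef_pos: [0.5406, 0.1752, 0.1702]
tool_rot: [0.39, -0.063, 0.918, 0.027]
contact_force: [0.4, 0.6, -0.4]
finger_gap: 0.0659
gripper_force: 0.0
```

Request:
{"fn": "move_arm", "kwargs": {
  "deltas": "0 0 -0.8 0 0 0; 0 0 -0.8 0 0 0; 0 0 -0.8 0 0 0; 0 0 -0.8 0 0 0; 0 0 -0.8 0 0 0; 0 0 -0.5 0 0 0; 0 0 0 0 0 0; 0 0 0 0 0 0"
}}

```text
t: 27.65
eef_pos: [0.4773, 0.1664, 0.2324]
tool_rot: [0.39, -0.063, 0.918, 0.027]
contact_force: [0.5, -0.2, -0.0]
finger_gap: 0.0662
gripper_force: 0.0
```

```bash
python3 ore.py; python3 - <<'E'
import cv2
a=cv2.imread('pics/scene5.png')[100:300,150:480]; cv2.imwrite('pics/s5c.png',cv2.resize(a,None,fx=2.4,fy=2.4))
E
```

```text
[0.4773 0.1664 0.2324] grasp [0.5158 0.1717 0.195 ] [ 0.5  -0.19 -0.01]
wrist ore_mid 0.61 4232 rel target x [-0.0321 -0.0253  0.0073] y [-0.019  -0.0006  0.0185] z [0.0849 0.1124 0.129 ]
wrist block 0.58 21488 rel target x [-0.0801 -0.0782  0.06  ] y [-0.0433  0.0001  0.0433] z [0.0145 0.0795 0.0815]
scene ore_mid 0.81 457 rel target x [-0.0219  0.0107  0.0305] y [-0.0234 -0.0152  0.0126] z [0.0805 0.1086 0.1291]
scene block 0.93 2265 rel target x [-0.075   0.0339  0.083 ] y [-0.0483 -0.0372  0.0398] z [0.0106 0.0647 0.0823]
top ore_mid 0.64 401 rel target x [-0.0312 -0.007   0.023 ] y [-0.0202 -0.003   0.0182] z [0.0957 0.1227 0.1335]
top block 0.92 2017 rel target x [-0.0796 -0.0071  0.0765] y [-0.0451 -0.0045  0.0429] z [0.03   0.082  0.0873]
```

View pics/s5c.png

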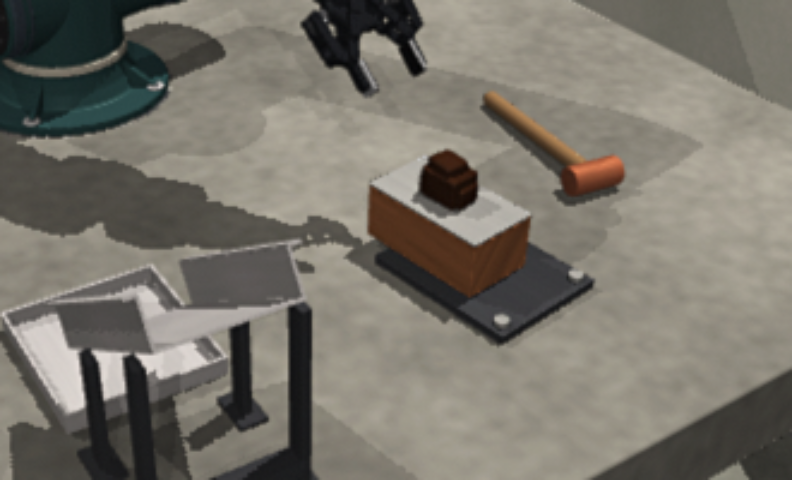

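The ore stands upright in the middle of the steel face, its top at 130 mm. The block lies flat on the plate and the gripper is clear.

```bash
python3 -c "
from cell import robot
print(robot.sign_off())"
```

```text
the job is handed in; nothing more can be done
None
```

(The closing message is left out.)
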